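Slide the domed former through the L slot to its shaping place

TASK

Push the big domed wooden former along the L-shaped slot of its guide board: along the first leg to the corner, round the corner, and along the second leg until its pin is fully home at the slot's end, inside the curved rest, so it is ready for shaping. Only push it with the fingers: do not lift it or its pin out of the slot or tip it over, and leave everything else where it stands.

Things in the scene. Friction and masses are not known exactly. Their poses are not given: they have to be found in the camera images.
- board: fixed plywood guide board, 270 mm along its x (-135 to 135), 245 mm along its y (-120 to 125), top face 20 mm above the table; origin on its underside. A 16 mm wide, 15 mm deep L-shaped slot in its top: leg 1 runs 120 mm along the board's +x from slot_start to slot_corner; leg 2 runs 100 mm from there along the board's +y to slot_end. z up
- slot_start (a point): on the board's top face, at the closed beginning of leg 1: where the pin's centre is when the pin touches that end wall
- slot_corner (a point): on the board's top face, where the centre lines of the two legs cross; the pin has 2 mm of play on each side and stops at most 2 mm beyond this point, against the slot's outer wall
- slot_end (a point): on the board's top face, at the closed end of leg 2: where the pin's centre is when the pin touches the end wall. A fixed curved wooden rest, 22 mm high above the board and 10 mm thick, open towards the board's -y, stands around this point, its inner face 51 mm from it
- former: loose domed wooden former, round, 92 mm across, side wall upright to 26 mm, dome top at 57 mm; 0.2 to 0.4 kg. It slides on the board's top (1 to 3 N); a guide pin 12 mm across and 12 mm long under its centre runs in the slot. Origin: centre of its flat underside, 20 mm above the table; z up; it may spin about z. Starts on leg 1, up to 30 mm from slot_start
- small_form: small domed wooden plug, 44 mm across and 45 mm high, loose, stands on the board inside the bend of the L; bystander; origin: centre of its underside
- jar: glass jar with a black lid, 68 mm across and 85 mm high, loose, stands on the table near the board's +y edge; bystander; origin: centre of its underside
- brush: hand brush lying on the table along the board's -y edge, loose; bystander; origin near its middle, x along its length
- bowl: wooden bowl, 130 mm across and 50 mm high, loose, on the table to the robot's left; bystander; origin: centre of its underside
- mug: white mug, 80 mm across and 90 mm high, loose, on the table to the robot's right; bystander; origin: centre of its underside
- sanding_block: cork block 90 x 60 x 35 mm, loose, on the table to the robot's right; bystander; origin: centre of its underside
- spatula: spatula lying on the table to the robot's left, loose; bystander; origin near its middle, x along its length
There are look-alikes about, which are no part of the job. What is shaped like the former but pink or purple is not meant.

How it is judged:
By the outcome, as a careful person would: the job done as asked, in the order asked, and still so for the second after the job is handed in, with the robot touching nothing.
It also fails if it takes over 48 s, if anything falls off the work surface, if the arm or the gripper's body presses on something with over 40 N, if the wrist force passes 120 N, or if a joint passes its speed limit or range.

ROBOT

A 6-joint arm with a two-finger parallel gripper is mounted at the origin on the work surface. World frame = base frame: x ahead of the robot, y to its left, z up, the work surface at z = 0. Lengths are in m, angles in degrees, forces in N, time in s.
With the tool pointing down it reaches from about 0.375 to 0.9 m from the base axis. Payload 3.1 kg.
Tool frame: the origin (TCP) lies midway between the tips of the shut fingers; the grasp point (between the pads) lies 19 mm behind it; z points along the fingers, y is the direction in which the jaws open and shut (so a half turn about z gives the same grasp; the last joint's range is limited). The gripper opens to 87 mm and grips with 3 to 60 N. Pads are 19 mm wide; open, the fingers measure 117 mm over their backs; the gripper's body (75 mm by 190 mm) begins 51 mm behind the grasp point.
Start: joints at [-75.258, 30.224, 82.088, -0, 67.689, -10.227], TCP at [0.264, -0.567, 0.196] pointing down, gripper open.
Joint ranges: [-176.69, 176.69], [-43.24, 126.21], [12.49, 139.97], [-82, 262], [0, 151.66], [-163.58, 163.58]. Speed limits (degrees/s): [159.86, 159.86, 180, 180, 180, 180].

INTERFACE

Orientations are given as a 3x3 rotation matrix whose columns are the frame's x, y, z axes.
In Python, from rig import status, vision, bot, models gives the robot as it stands.
- The arm moves only by the tool send_rows, never from a script. Its argument "moves" is a list of rows, each a list of 7 numbers: the shift along the tool's x, y, z in units of 25 mm (1.0 is 25 mm), then the turn, a rotation vector about the tool's x, y, z in units of 10 degrees (1.0 is 10 degrees), then the closure, from -1 (fully open) to 1 (shut), so that 0 is half open. In form: [[dx, dy, dz, rx, ry, rz, hand], ...]. A call has 1 to 12 rows; each row shifts and turns the commanded pose from where the row before left it, along the tool's axes as they then stand; what a row does not reach is not made up. A row lasts 1/8 s, in which the tool goes at most 62.5 mm and 10.7 degrees, less where a joint would pass 70% of its speed; a pose out of reach is approached as far as the arm can. A call is refused whole if a number of a shift passes 1 or a number of a turn 1, either way. A call with a gripper value outside its range is refused whole. The fingers move at their own pace and stop on an object; the grip force is fixed at half the most. Time passes only in rows, so rows that do not move let the fingers close. It gives the time, the measured TCP pose, the force and the opening at its end, in the units of the state.
- status.read_state(): the state, without advancing time (a new reading comes with each control period).
- vision.capture(name): name is "scene" or "top" or "wrist"; returns a dict with "img" (480x640x3 uint8, red, green, blue), "depth" (480x640 float32, m along the optical axis (not along the pixel's ray), 0 where there is no reading), "fx", "fy", "cx", "cy" (pixels), "distortion" ([k1, k2, p1, p2, k3] as OpenCV has them; the pictures are not rectified), "pose" (4x4, takes a point from camera to world coordinates); the wrist camera has in their place "hand_eye" (4x4, takes a point from camera to tool coordinates, whose origin is the TCP and whose axes are the flange's). Camera axes: x right, y up, looking along -z (the intrinsics and any distortion apply to the point x, -y, -z); pixel columns grow to the right and rows downward; lengths in m; the calibration is good to about 2 mm. A picture is of the moment at which its call begins: read the wrist's pose just before it.
- bot.hand_in(): hands the job in, once; it reports no verdict.
Trained networks look in the newest picture that a camera, given by its name, has taken for a name from the list of things; names that differ only in an ending like _2 or _b are one class to them, and where a whole thing is asked for, a point or a joint stands for the part that bears it (a point fixed in the world has none). Each returns a list of dicts, best first, with "confidence" (0 to 1); they miss things now and then, are a little off and sometimes report something else, mostly with a low value. They report only what shows in the picture. A call takes as long as a camera call. They do not tell look-alikes from the thing itself.
- models.masks_of(camera, name): "mask" (480x640 bool, what is visible of it) and "extent" ([left, top, right, bottom] in pixels, round what is visible of it).
- models.landmark_of(camera, name): "point" ([column, row] in pixels: a listed point, or the origin of a listed thing).
The state is a dict: "time_s": time; "joint_positions": joint angles; "qvel": joint speeds; "tau": joint torques, N m; "position": TCP position; "tcp_rot": TCP orientation; "force": force on the tool from outside, world axes, zero at the start; "moment": the same for the moment, N m; "opening": opening from 0.0 (shut) to 1.0 (fully open).
Only numpy, scipy, OpenCV 4.12 (cv2) and the standard library are available. Lean on these libraries where they do the work, as an engineer would, in place of code of your own. Each camera call takes 0.05 s, during which the arm holds its last target.

## Working session

There is one attempt and no reset: what is moved stays moved. The work goes in short steps, Python scripts to look and compute and a tool call to move; the robot and the scene stay as the last step left them, time stands still between calls to the robot, and variables do not carry over. Pictures are saved under pics/ and viewed, and the job is handed in when it is done.

Besides the shell and the picture viewer there is one more tool, called after "Emit:" as name([rows], argument=value, ...), one row to a line, values as JSON. send_rows: Moves the arm, as the interface text tells. Its arguments: {"type":"object","properties":{"moves":{"type":"array"}},"required":["moves"]}

```bash
ls; mkdir -p pics
cat > h.py <<'E'
import numpy as np, cv2
from rig import status, vision, bot, models
def ray(c,px,pose=None):
    P=c['pose'] if pose is None else pose
    K=np.array([[c['fx'],0,c['cx']],[0,c['fy'],c['cy']],[0,0,1]])
    u=cv2.undistortPoints(np.array([[px]],float),K,np.array(c['distortion'],float))[0,0]
    d=np.array([u[0],-u[1],-1.])
    P=np.array(P); return P[:3,3],P[:3,:3]@d
def atz(c,px,z,pose=None):
    o,d=ray(c,px,pose); return o+d*(z-o[2])/d[2]
def proj(c,p,pose=None):
    P=np.array(c['pose'] if pose is None else pose); q=np.linalg.inv(P)@np.append(p,1); 
    K=np.array([[c['fx'],0,c['cx']],[0,c['fy'],c['cy']],[0,0,1]])
    return cv2.projectPoints(np.array([[q[0],-q[1],-q[2]]]),np.zeros(3),np.zeros(3),K,np.array(c['distortion'],float))[0][0,0]
def save(c,n): cv2.imwrite('pics/'+n,c['img'][:,:,::-1])
E
python3 - <<'E'
from h import *
s=status.read_state(); print(s['time_s'],s['position'],s['tcp_rot'],s['force'])
Z={'board':0,'slot_start':.02,'slot_corner':.02,'slot_end':.02,'former':.02,'small_form':.02,'jar':0,'mug':0,'sanding_block':0,'bowl':0,'brush':0.01,'spatula':0.01}
for cam in ['top','scene']:
    c=vision.capture(cam); save(c,cam+'0.png')
    for n,z in Z.items():
        for r in models.landmark_of(cam,n)[:3]:
            print(cam,n,round(r['confidence'],2),np.round(r['point']),np.round(atz(c,r['point'],z),4))
print(status.read_state()['time_s'])
E
```

```text
pics
0.0 [ 0.26364883 -0.56580652  0.19495644] [[ 9.06519288e-01  4.22164010e-01 -5.74493833e-04]
 [ 4.22164245e-01 -9.06516945e-01  2.09238935e-03]
 [ 3.62543083e-04 -2.13932206e-03 -9.99997646e-01]] [ 0.29101162  0.43360012 -0.73350985]
top board 0.7 [317. 226.] [0.5747 0.0452 0.    ]
top slot_start 0.95 [338. 245.] [ 0.5215 -0.0094  0.02  ]
top slot_corner 0.84 [328. 198.] [0.6458 0.0148 0.02  ]
top slot_end 0.69 [291. 207.] [0.6247 0.1128 0.02  ]
top former 0.97 [335. 236.] [5.449e-01 1.000e-04 2.000e-02]
top former 0.88 [432. 239.] [ 0.5296 -0.254   0.02  ]
top former 0.87 [308. 321.] [0.3266 0.0749 0.02  ]
top small_form 0.75 [290. 257.] [0.4936 0.1163 0.02  ]
top jar 0.57 [239. 225.] [0.5856 0.2558 0.    ]
top mug 0.67 [531. 294.] [ 0.3786 -0.5159  0.    ]
top sanding_block 0.7 [500. 223.] [ 0.5704 -0.443   0.    ]
top sanding_block 0.66 [341. 242.] [ 0.5321 -0.0165  0.    ]
top bowl 0.56 [160. 232.] [0.5721 0.4738 0.    ]
top brush 0.68 [384. 215.] [ 0.5981 -0.1323  0.01  ]
top spatula 0.75 [160. 308.] [0.3661 0.4671 0.01  ]
scene board 0.96 [334. 276.] [0.5666 0.0587 0.    ]
scene board 0.2 [317. 257.] [ 0.5237 -0.0085  0.    ]
scene slot_corner 0.68 [305. 283.] [0.6329 0.017  0.02  ]
scene slot_end 0.64 [343. 295.] [0.6282 0.1109 0.02  ]
scene slot_end 0.27 [195. 183.] [ 0.4096 -0.4791  0.02  ]
scene former 0.95 [316. 255.] [ 0.5384 -0.0033  0.02  ]
scene former 0.9 [237. 228.] [ 0.5347 -0.2376  0.02  ]
scene former 0.87 [291. 198.] [ 0.3558 -0.1796  0.02  ]
scene small_form 0.72 [370. 261.] [0.5002 0.1215 0.02  ]
scene jar 0.55 [408. 308.] [ 0.5831  0.2463 -0.    ]
scene mug 0.94 [193. 180.] [ 0.3774 -0.5194  0.    ]
scene sanding_block 0.81 [172. 215.] [ 0.5459 -0.4567  0.    ]
scene sanding_block 0.64 [332. 275.] [0.5635 0.052  0.    ]
scene bowl 0.73 [518. 343.] [0.5768 0.4792 0.    ]
scene brush 0.69 [258. 257.] [ 0.5981 -0.1329  0.01  ]
scene spatula 0.67 [524. 275.] [0.3792 0.4609 0.01  ]
1.3
```

Run:
```python
import cv2
a=cv2.imread('pics/top0.png')[130:350,200:480]; cv2.imwrite('pics/top0c.png',cv2.resize(a,None,fx=2.8,fy=2.7,interpolation=cv2.INTER_CUBIC))
```

```text
(no output)
```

View pics/top0c.png

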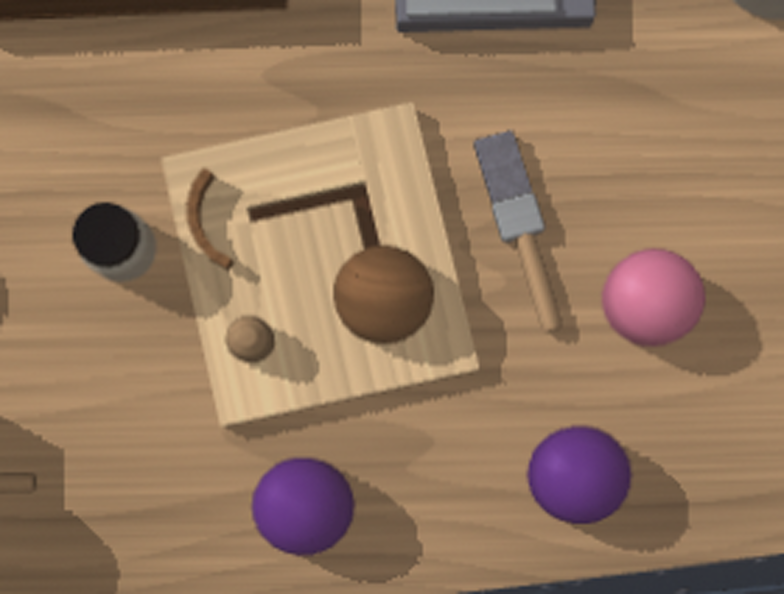

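View pics/scene0.png

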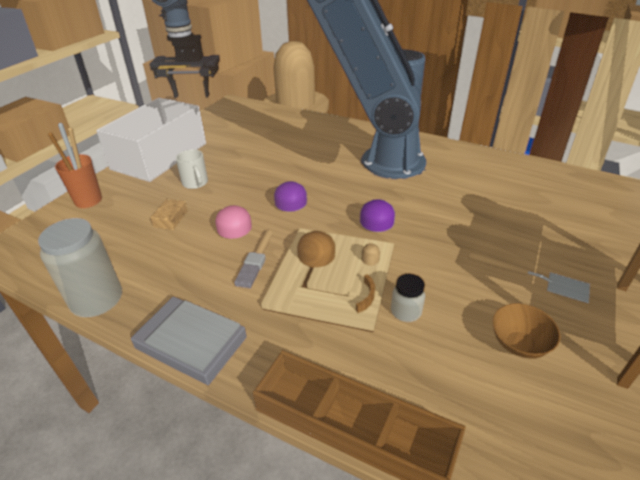

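The top view shows the brown former at pixel (335,236) on leg 1. The corner is at (329,198), the slot end at (291,208), and the rest opens towards board -y. The pink and purple domes are look-alikes. Next I'll refine the board pose.

```bash
cat >> h.py <<'E'
def fit(c,crop,model,z):
    W=np.array([atz(c,p,z)[:2] for p in crop]); M=np.array(model,float)
    a=M-M.mean(0); b=W-W.mean(0); th=np.arctan2((a[:,0]*b[:,1]-a[:,1]*b[:,0]).sum(),(a*b).sum())
    R=np.array([[np.cos(th),-np.sin(th)],[np.sin(th),np.cos(th)]]); t=W.mean(0)-R@M.mean(0)
    return th,R,t,(W-(M@R.T+t))
E
python3 - <<'E'
from h import *
c=vision.capture('top')
cr=np.array([(162,157),(413,103),(478,370),(226,428)],float); cr=cr/[2.8,2.7]+[200,130]
# image up = +x world, image left=+y
model=[(.135,.125),(.135,-.12),(-.135,-.12),(-.135,.125)]
th,R,t,res=fit(c,cr,model,.02)
print(np.degrees(th),t,res)
f=lambda p: R.T@(np.array(p[:2])-t)
for n,p in dict(start=(.5215,-.0094),corner=(.6458,.0148),end=(.6247,.1128),former=(.5449,0.0001),small=(.4936,.1163),jar=(.5856,.2558),brush=(.598,-.132)).items(): print(n,f(p))
for n in [((363,185),'outer corner'),((250,215),'end ')]:
    print(n[1],f(atz(c,np.array(n[0])/[2.8,2.7]+[200,130],.02)))
m=models.masks_of('top','former'); 
for k in m[:3]: print(k['confidence'],k['extent'])
# former by depth: points above
d=c['depth']; mk=m[0]['mask']; v,u=np.nonzero(mk)
K=np.array([[c['fx'],0,c['cx']],[0,c['fy'],c['cy']],[0,0,1]])
un=cv2.undistortPoints(np.stack([u,v],1)[:,None].astype(float),K,np.array(c['distortion'],float))[:,0]
z=d[v,u]; P=np.stack([un[:,0]*z,-un[:,1]*z,-z],1)@np.array(c['pose'])[:3,:3].T+np.array(c['pose'])[:3,3]
P=P[(z>0)&(P[:,2]>.03)]
print('former xyz',P.min(0),P.max(0),P[P[:,2]>P[:,2].max()-.004].mean(0), (P.min(0)+P.max(0))/2)
E
```

```text
11.601883519663604 [0.56981073 0.05089454] [[ 1.88481791e-03  4.36283783e-05]
 [-5.82719106e-04  5.84535672e-04]
 [-5.11157878e-04  2.80661746e-03]
 [-7.90940930e-04 -3.43478151e-03]]
start [-0.05944952 -0.04934686]
corner [ 0.06717773 -0.05063929]
end [0.06621762 0.04960186]
former [-0.03461707 -0.04474694]
small [-0.06149994  0.07939589]
jar [0.05667523 0.19754358]
brush [-0.00916862 -0.1848269 ]
outer corner [ 0.0651314  -0.05456791]
end  [0.06060812 0.05547169]
0.98 [414.2, 223.0, 450.9, 254.6]
0.8 [288.4, 300.5, 327.3, 338.0]
0.65 [385.8, 286.9, 424.2, 325.1]
former xyz [ 0.48059115 -0.29825486  0.03002756] [ 0.57149053 -0.2085135   0.07551835] [ 0.52346047 -0.25224046  0.07265656] [ 0.52604084 -0.25338418  0.05277295]
```

Emit:
send_rows([
  [0.94, -0.9, 0.1, 0, 0, 0, 0],
  [0.94, -0.9, 0, 0, 0, 0, 0],
  [0.94, -0.9, 0, 0, 0, 0, 0],
  [0.94, -0.9, 0, 0, 0, 0, 0],
  [0.94, -0.9, 0, 0, 0, 0, 0],
  [0.94, -0.9, 0, 0, 0, 0, 0],
  [0.94, -0.9, 0, 0, 0, 0, 0],
  [0.94, -0.9, 0, 0, 0, 0, 0],
  [0.94, -0.9, 0, 0, 0, 0, 0],
  [0.94, -0.9, 0, 0, 0, 0, 0],
  [0.94, -0.9, 0, 0, 0, 0, 0],
  [0.94, -0.9, 0, 0, 0, 0, 0],
])

```text
time_s: 2.9
position: [0.406, -0.2019, 0.1937]
tcp_rot: [[0.907, 0.422, 0.001], [0.422, -0.907, -0.0], [0.0, 0.001, -1.0]]
force: [0.8, 0.1, 0.1]
opening: 0.501
```

Emit:
send_rows([
  [0.94, -0.9, 0, 0, 0, 0, 0],
  [0.94, -0.9, 0, 0, 0, 0, 0],
  [0.94, -0.9, 0, 0, 0, 0, 0],
  [0.94, -0.9, 0, 0, 0, 0, 0],
  [0.94, -0.9, 0, 0, 0, 0, 0],
  [0.94, -0.9, 0, 0, 0, 0, 0],
  [0, 0, 0, 0, 0, 0.67, 0],
  [0, 0, 0, 0, 0, 0.67, 0],
  [0, 0, 0, 0, 0, 0, 0],
])

```text
time_s: 4.03
position: [0.4765, -0.0207, 0.1936]
tcp_rot: [[0.979, 0.202, 0.0], [0.202, -0.979, -0.0], [0.0, 0.0, -1.0]]
force: [1.2, 0.9, 0.2]
opening: 0.501
```

```bash
cat >> h.py <<'E'
TH=np.radians(11.6);R2=np.array([[np.cos(TH),-np.sin(TH)],[np.sin(TH),np.cos(TH)]]);T0=np.array([.5698,.0509])
def b(p): return R2.T@(np.array(p)[:2]-T0)
def wristcap():
    s=status.read_state(); M=np.eye(4); M[:3,:3]=s['tcp_rot']; M[:3,3]=s['position']
    c=vision.capture('wrist'); c['pose']=M@np.array(c['hand_eye']); return s,c
E
python3 - <<'E'
from h import *
s,c=wristcap(); print(s['time_s'],s['position'],np.degrees(np.arctan2(s['tcp_rot'][1][0],s['tcp_rot'][0][0])),s['opening'],b(s['position']))
save(c,'w1.png')
for n in ['board','slot_start','slot_corner','slot_end','former','small_form']:
  for r in models.landmark_of('wrist',n)[:2]:
    p=atz(c,r['point'],.0 if n=='board' else .02); print(n,r['confidence'],r['point'],p,b(p))
E
```

```text
4.025 [ 0.47646012 -0.02071675  0.19358863] 11.670471809043418 0.5009388817681023 [-0.10583398 -0.0513854 ]
board 0.61 [255.7, 73.4] [0.57068845 0.05235988 0.        ] [0.00116385 0.00125141]
board 0.32 [477.8, 86.9] [ 0.59841309 -0.13704852  0.        ] [-0.00976363 -0.18986318]
former 0.97 [195.7, 314.6] [0.34466386 0.07067498 0.02      ] [-0.21656148  0.06464099]
former 0.91 [584.1, 196.2] [ 0.52774383 -0.24909256  0.02      ] [-0.10151907 -0.28540872]
small_form 0.84 [161.5, 145.1] [0.49716644 0.11843213 0.02      ] [-0.05757082  0.08075781]
```

View pics/w1.png

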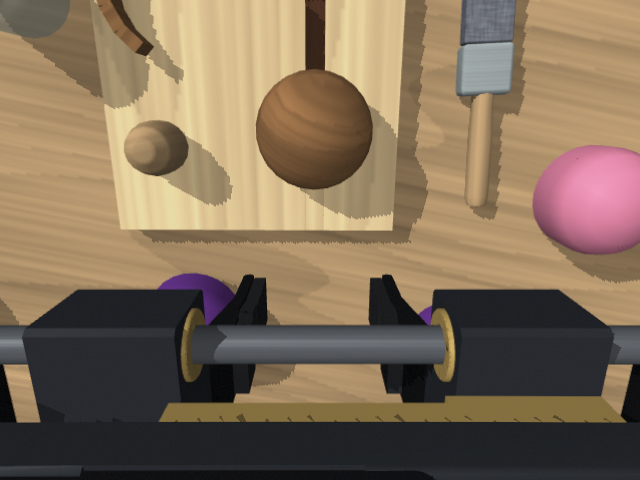

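The wrist view shows the former as a circle at about (314,129). The slot runs straight up the image at columns 306–325, so the tool is aligned with leg 1.

Run:
```python
from h import *
s,c=wristcap()
for n,p,z in [('fl',(257,128),.046),('fr',(372,128),.046),('fb',(314,188),.04),('ft',(314,70),.05),('slotL',(306,10),.02),('slotR',(325,10),.02),('slotL2',(306,65),.02),('slotR2',(325,65),.02),('bl',(121,230),.02),('br',(393,230),.02),('rt',(405,5),.02)]:
    print(n,np.round(b(atz(c,p,z)),4))
```

```text
fl [-0.0425 -0.0048]
fr [-0.0426 -0.0944]
fb [-0.0909 -0.049 ]
ft [-0.0007 -0.0494]
slotL [ 0.0456 -0.043 ]
slotR [ 0.0456 -0.0578]
slotL2 [ 0.0057 -0.0427]
slotR2 [ 0.0057 -0.058 ]
bl [-0.1325  0.1247]
br [-0.1327 -0.1197]
rt [ 0.0489 -0.1199]
```

Emit:
send_rows([
  [-0.25, 0, 0.8, 0, 0, 0, 0],
  [0, 0, 0.9, 0, 0, 0, 0],
  [0, 0, 0.9, 0, 0, 0, 0],
  [0, 0, 0.9, 0, 0, 0, 0],
  [0, 0, 0.9, 0, 0, 0, 0],
  [0, 0, 0.9, 0, 0, 0, 0],
  [0, 0, 0.7, 0, 0, 0, 0],
  [0, 0, 0.45, 0, 0, 0, 0],
  [0, 0, 0, 0, 0, 0, 0],
])

```text
time_s: 5.55
position: [0.4699, -0.0221, 0.0317]
tcp_rot: [[0.98, 0.201, -0.001], [0.201, -0.98, 0.0], [-0.001, -0.001, -1.0]]
force: [0.4, -0.4, -0.1]
opening: 0.498
```

Emit:
send_rows([
  [0.3, 0, 0, 0, 0, 0, 0],
  [0.3, 0, 0, 0, 0, 0, 0],
  [0.3, 0, 0, 0, 0, 0, 0],
  [0.3, 0, 0, 0, 0, 0, 0],
  [0.3, 0, 0, 0, 0, 0, 0],
  [0, 0, 0, 0, 0, 0, 0],
])

```text
time_s: 6.3
position: [0.5078, -0.0144, 0.0322]
tcp_rot: [[0.98, 0.201, 0.001], [0.201, -0.98, 0.0], [0.001, 0.0, -1.0]]
force: [-0.7, 1.6, 1.2]
opening: 0.5
```

Run:
```python
from h import *
s,c=wristcap(); print(s['time_s'],s['position'],s['force'],b(s['position']))
save(c,'w2.png')
```

```text
6.3 [ 0.50780167 -0.01437452  0.03224041] [-0.72831394  1.64481108  1.22943087] [-0.07385729 -0.0514748 ]
```

View pics/w2.png

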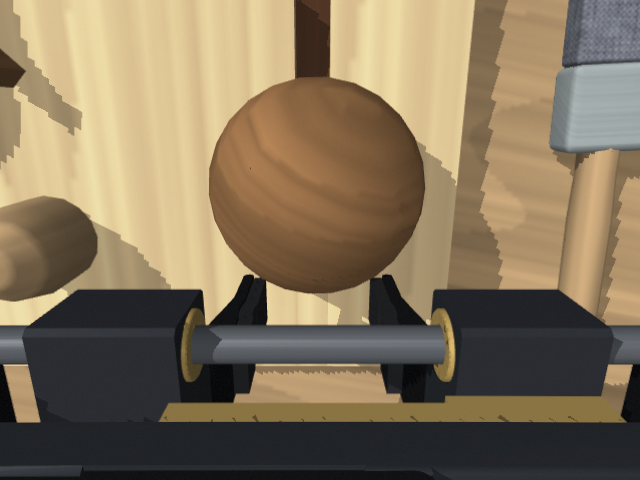

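The former is cradled between the two fingertips and the slot is straight ahead. I'll push on.

Emit:
send_rows([
  [0.3, 0, 0, 0, 0, 0, 0],
  [0.3, 0, 0, 0, 0, 0, 0],
  [0.3, 0, 0, 0, 0, 0, 0],
  [0.3, 0, 0, 0, 0, 0, 0],
  [0.3, 0, 0, 0, 0, 0, 0],
  [0.3, 0, 0, 0, 0, 0, 0],
  [0.3, 0, 0, 0, 0, 0, 0],
  [0.3, 0, 0, 0, 0, 0, 0],
  [0.3, 0, 0, 0, 0, 0, 0],
  [0.3, 0, 0, 0, 0, 0, 0],
  [0, 0, 0, 0, 0, 0, 0],
])

```text
time_s: 7.72
position: [0.582, 0.0005, 0.0323]
tcp_rot: [[0.98, 0.201, 0.002], [0.201, -0.98, -0.0], [0.002, 0.001, -1.0]]
force: [-0.2, 0.4, 0.3]
opening: 0.5
```

Run:
```python
from h import *
s,c=wristcap(); print(s['time_s'],s['position'],s['force'],b(s['position']))
save(c,'w3.png'); c=vision.capture('top'); a=c['img'][150:270,250:410,::-1]; cv2.imwrite('pics/t3.png',cv2.resize(a,None,fx=5,fy=5,interpolation=2))
for r in models.landmark_of('wrist','former')[:2]: print(r['point'],r['confidence'])
```

```text
7.725 [5.81961107e-01 5.48194742e-04 3.23329285e-02] [-0.15624087  0.40421762  0.32058524] [ 0.00178808 -0.05176871]
[317.3, 180.2] 0.85
```

View pics/w3.png

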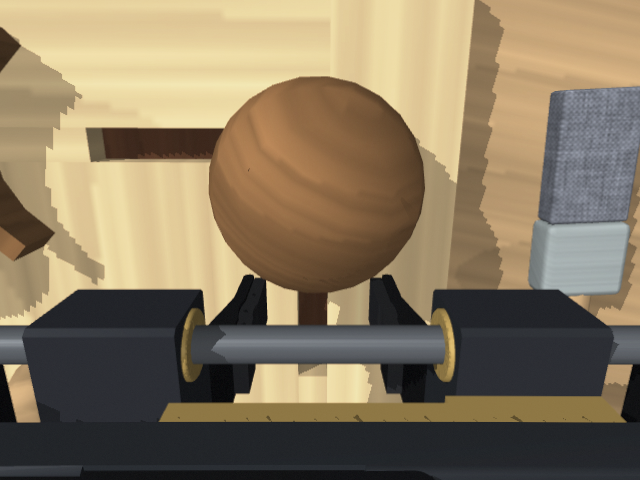

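View pics/t3.png

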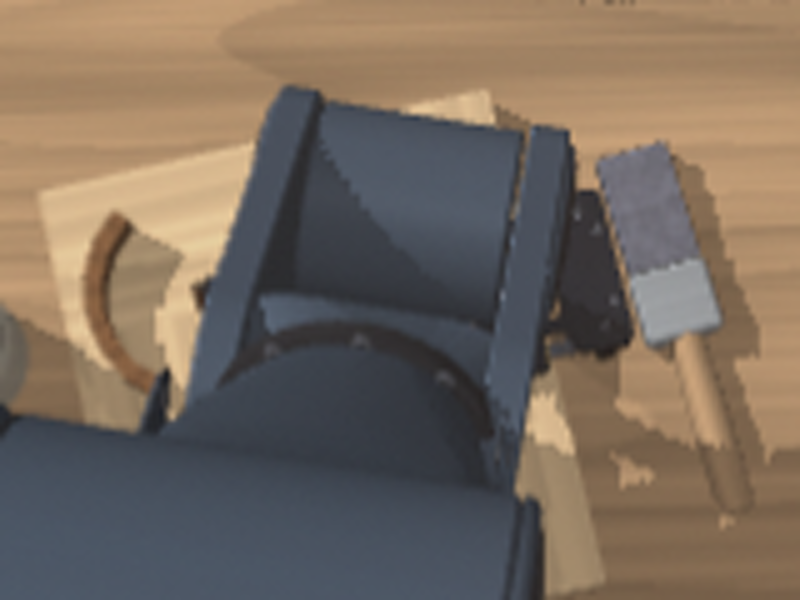

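The wrist view shows the former at circle centre (317,184). Leg 2 is ahead on the left at rows 128–160, with its end at column ~90. I'll compute how much of leg 1 remains.

Run:
```python
from h import *
s,c=wristcap()
for n,p,z in [('fl',(209,184),.046),('fr',(425,184),.046),('legfar',(180,128),.02),('legnear',(210,161),.02),('legnear2',(105,161),.02),('far2',(105,128),.02),('endbottom',(104,140),.005),('endtop',(88,128),.02)]:
    print(n,np.round(b(atz(c,p,z)),4))
for x in (.055,.058,.06,.062):
    # silhouette of cylinder+dome
    P=[]
    for a in np.linspace(0,2*np.pi,72):
        for r,z in [(.046,.02),(.046,.046)]+[(.046*np.cos(q),.046+.031*np.sin(q)) for q in np.linspace(0.1,1.5,12)]:
            w=R2@[x-.0045+r*np.cos(a)-0,-.0505+r*np.sin(a)]+T0; P.append(proj(c,[*w,z]))
    P=np.array(P); print(round(x-.0045,4),P.min(0),P.max(0))
```

```text
fl [ 0.0481 -0.0068]
fr [ 0.0479 -0.0975]
legfar [0.0699 0.0116]
legnear [ 0.0547 -0.0012]
legnear2 [0.0547 0.0485]
far2 [0.0699 0.0463]
endbottom [0.0635 0.0551]
endtop [0.0699 0.0542]
0.0505 [201.20651676  59.37700962] [424.71241795 283.81944533]
0.0535 [200.60866577  50.83059712] [425.24365019 277.35824283]
0.0555 [200.2064272   45.08102196] [425.60107622 273.0176319 ]
0.0575 [199.80121102  39.28928749] [425.96115547 268.65019709]
```

Emit:
send_rows([
  [0.2, 0, 0, 0, 0, 0, 0],
  [0.2, 0, 0, 0, 0, 0, 0],
  [0.15, 0, 0, 0, 0, 0, 0],
  [0.1, 0, 0, 0, 0, 0, 0],
  [0, 0, 0, 0, 0, 0, 0],
])

```text
time_s: 8.55
position: [0.5967, 0.0038, 0.0322]
tcp_rot: [[0.98, 0.201, 0.001], [0.201, -0.98, 0.0], [0.001, 0.0, -1.0]]
force: [-0.6, -0.3, 0.5]
opening: 0.502
```

Emit:
send_rows([
  [0.04, 0, 0, 0, 0, 0, 0],
  [0, 0, 0, 0, 0, 0, 0],
])

```text
time_s: 8.8
position: [0.5972, 0.004, 0.0322]
tcp_rot: [[0.98, 0.201, -0.0], [0.201, -0.98, 0.0], [-0.0, -0.0, -1.0]]
force: [-2.6, -0.7, 0.4]
opening: 0.502
```

Run:
```python
from h import *
s,c=wristcap(); print(s['time_s'],s['position'],s['force'],b(s['position']))
save(c,'w4.png')
```

```text
8.8 [0.59718668 0.00395505 0.03215215] [-2.56235239 -0.68621661  0.44463839] [ 0.01738772 -0.05149297]
```

View pics/w4.png

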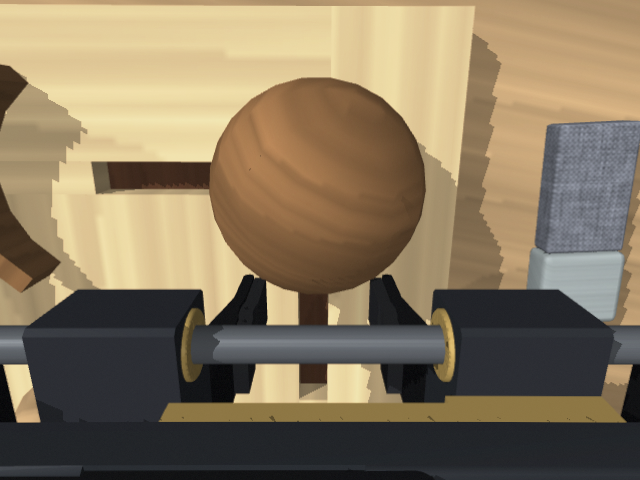

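Emit:
send_rows([
  [0.06, 0, 0, 0, 0, 0, 0],
  [0, 0, 0, 0, 0, 0, 0],
])

```text
time_s: 9.1
position: [0.5989, 0.0043, 0.0322]
tcp_rot: [[0.98, 0.201, 0.0], [0.201, -0.98, 0.0], [0.0, -0.0, -1.0]]
force: [-2.0, 0.1, 1.2]
opening: 0.5
```

Emit:
send_rows([
  [0.06, 0, 0, 0, 0, 0, 0],
  [0, 0, 0, 0, 0, 0, 0],
])

```text
time_s: 9.35
position: [0.6005, 0.0046, 0.0322]
tcp_rot: [[0.98, 0.201, 0.0], [0.201, -0.98, 0.0], [0.0, -0.0, -1.0]]
force: [-1.8, 0.3, 0.2]
opening: 0.497
```

Emit:
send_rows([
  [0.04, 0, 0, 0, 0, 0, 0],
  [0, 0, 0, 0, 0, 0, 0],
])

```text
time_s: 9.6
position: [0.601, 0.0048, 0.0321]
tcp_rot: [[0.98, 0.201, -0.001], [0.201, -0.98, 0.0], [-0.001, -0.0, -1.0]]
force: [-3.1, 0.1, 0.5]
opening: 0.499
```

Emit:
send_rows([
  [0.04, 0, 0, 0, 0, 0, 0],
  [0, 0, 0, 0, 0, 0, 0],
])

```text
time_s: 9.85
position: [0.6012, 0.0049, 0.032]
tcp_rot: [[0.98, 0.201, -0.002], [0.201, -0.98, -0.0], [-0.002, -0.0, -1.0]]
force: [-4.3, -1.2, 1.8]
opening: 0.496
```

The TCP has stalled and the force is rising, so the pin is against the outer wall at the corner. I'll retreat, lift, go around to the −y side and turn 90°.

Emit:
send_rows([
  [-0.4, 0, 0, 0, 0, 0, 0],
  [-0.4, 0, 0, 0, 0, 0, 0],
  [0, 0, -0.8, 0, 0, 0, 0],
  [0, 0, -0.8, 0, 0, 0, 0],
  [0, 0, -0.8, 0, 0, 0, 0],
  [0, 0, -0.8, 0, 0, 0, 0],
  [0, 0, -0.8, 0, 0, 0, 0],
  [0.82, 0.8, 0, 0, 0, 0, 0],
  [0.82, 0.8, 0, 0, 0, 0, 0],
  [0.82, 0.82, 0, 0, 0, 0, 0],
  [0, 0, 0, 0, 0, 0, 0],
])

```text
time_s: 11.22
position: [0.657, -0.0476, 0.1324]
tcp_rot: [[0.98, 0.199, 0.004], [0.199, -0.98, -0.001], [0.003, 0.002, -1.0]]
force: [-0.3, 0.1, 0.5]
opening: 0.498
```

Emit:
send_rows([
  [0, 0, 0, 0, 0, -1, 0],
  [0, 0, 0, 0, 0, -1, 0],
  [0, 0, 0, 0, 0, -1, 0],
  [0, 0, 0, 0, 0, -1, 0],
  [0, 0, 0, 0, 0, -1, 0],
  [0, 0, 0, 0, 0, -1, 0],
  [0, 0, 0, 0, 0, -1, 0],
  [0, 0, 0, 0, 0, -1, 0],
  [0, 0, 0, 0, 0, -1, 0],
  [0, 0, 0, 0, 0, 0, 0],
])

```text
time_s: 12.48
position: [0.6539, -0.0453, 0.1322]
tcp_rot: [[-0.199, 0.98, -0.001], [0.98, 0.199, 0.0], [0.001, -0.001, -1.0]]
force: [0.3, 0.2, 0.6]
opening: 0.498
```

Run:
```python
from h import *
s,c=wristcap(); print(s['time_s'],s['position'],s['force'],b(s['position']),s['tcp_rot'],s['joint_positions'])
save(c,'w5.png')
```

```text
12.475 [ 0.65389327 -0.04528804  0.13215916] [0.25435173 0.19686503 0.58765378] [ 0.06303439 -0.11113272] [[-1.98863245e-01  9.80026982e-01 -7.23505616e-04]
 [ 9.80027055e-01  1.98863616e-01  4.82769567e-04]
 [ 6.17006145e-04 -6.13049956e-04 -9.99999622e-01]] [-1.37205270e+01  3.66619485e+01  8.07567465e+01  1.91872459e-02
  6.26281380e+01 -2.51998612e+01]
```

View pics/w5.png

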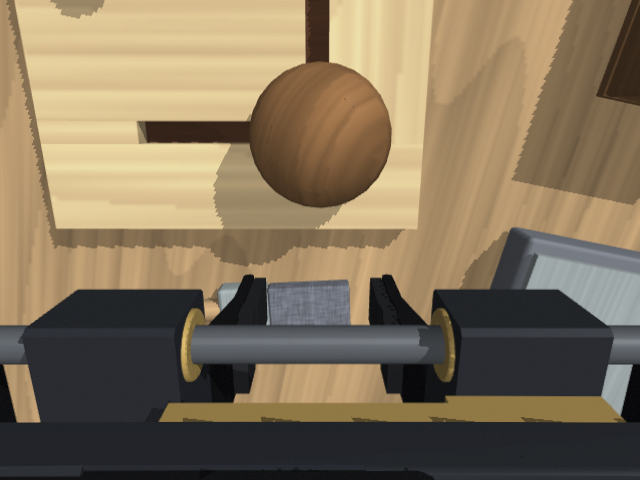

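The former sits at the corner (circle centre (320,134)) with the leg 2 slot straight ahead. The brush shows at (270–350, 282+), beyond the board edge. I'll check clearance before descending.

Run:
```python
from h import *
s,c=wristcap()
for n,p,z in [('fl',(249,134),.046),('fr',(391,134),.046),('fb',(320,207),.043),('brush',(310,282),.02),('brush30',(310,282),.03),('edge',(300,229),.02),('slotL',(306,10),.02),('slotR',(329,10),.02),('slotL',(306,55),.02),('slotR',(329,55),.02)]:
    print(n,np.round(b(atz(c,p,z)),4))
```

```text
fl [ 0.0195 -0.0493]
fr [ 0.1103 -0.0496]
fb [ 0.0648 -0.0978]
brush [ 0.057  -0.1625]
brush30 [ 0.0572 -0.1582]
edge [ 0.0499 -0.1198]
slotL [0.0561 0.0274]
slotR [0.071  0.0273]
slotL [0.0558 0.0005]
slotR [0.0711 0.0004]
```

Emit:
send_rows([
  [0, 0.02, 0.8, 0, 0, 0, 0],
  [0, 0, 0.9, 0, 0, 0, 0],
  [0, 0, 0.9, 0, 0, 0, 0],
  [0, 0, 0.8, 0, 0, 0, 0],
  [0, 0, 0.6, 0, 0, 0, 0],
  [0, 0, 0, 0, 0, 0, 0],
  [0.3, 0, 0, 0, 0, 0, 0],
  [0.3, 0, 0, 0, 0, 0, 0],
  [0.3, 0, 0, 0, 0, 0, 0],
  [0.3, 0, 0, 0, 0, 0, 0],
  [0, 0, 0, 0, 0, 0, 0],
])

```text
time_s: 13.95
position: [0.6496, -0.0157, 0.0326]
tcp_rot: [[-0.201, 0.98, 0.001], [0.98, 0.201, 0.0], [0.0, 0.001, -1.0]]
force: [-0.1, -0.9, 0.9]
opening: 0.5
```

Emit:
send_rows([
  [0.3, 0, 0, 0, 0, 0, 0],
  [0.3, 0, 0, 0, 0, 0, 0],
  [0, 0, 0, 0, 0, 0, 0],
])

```text
time_s: 14.32
position: [0.6465, -0.0009, 0.0323]
tcp_rot: [[-0.201, 0.98, 0.0], [0.98, 0.201, 0.001], [0.001, 0.0, -1.0]]
force: [0.1, -0.9, 1.2]
opening: 0.5
```

Run:
```python
from h import *
s,c=wristcap(); print(s['time_s'],s['position'],s['force'],b(s['position']))
save(c,'w6.png')
```

```text
14.325 [ 0.64645037 -0.00089719  0.03230932] [ 0.10381165 -0.92927003  1.16859876] [ 0.06466953 -0.06615194]
```

View pics/w6.png

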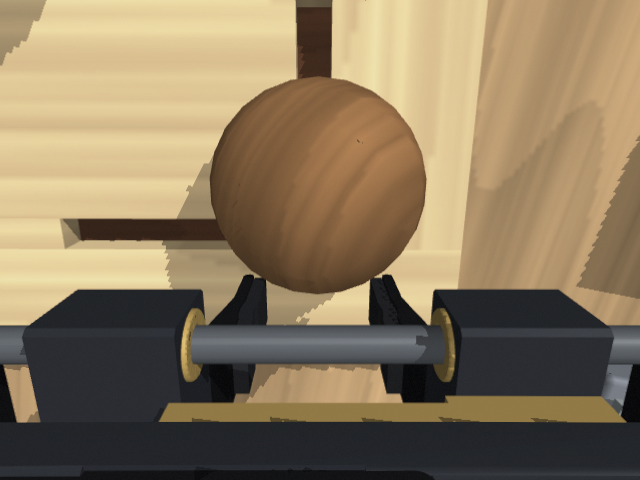

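The former has rounded the corner and sits cradled in leg 2. Its dark slot is straight ahead at columns 298–331.

Emit:
send_rows([
  [0.3, -0.03, 0, 0, 0, 0, 0],
  [0.3, 0, 0, 0, 0, 0, 0],
  [0.3, 0, 0, 0, 0, 0, 0],
  [0.3, 0, 0, 0, 0, 0, 0],
  [0.3, 0, 0, 0, 0, 0, 0],
  [0.3, 0, 0, 0, 0, 0, 0],
  [0.3, 0, 0, 0, 0, 0, 0],
  [0.3, 0, 0, 0, 0, 0, 0],
  [0, 0, 0, 0, 0, 0, 0],
])

```text
time_s: 15.5
position: [0.6333, 0.0579, 0.0321]
tcp_rot: [[-0.201, 0.98, -0.001], [0.98, 0.201, 0.001], [0.001, -0.0, -1.0]]
force: [0.9, 0.4, 0.7]
opening: 0.495
```

Run:
```python
from h import *
s,c=wristcap(); print(s['time_s'],s['position'],s['force'],b(s['position']))
save(c,'w7.png')
```

```text
15.5 [0.63329007 0.05789056 0.03211574] [0.9486093  0.41188887 0.6570699 ] [ 0.06359895 -0.00591867]
```

View pics/w7.png

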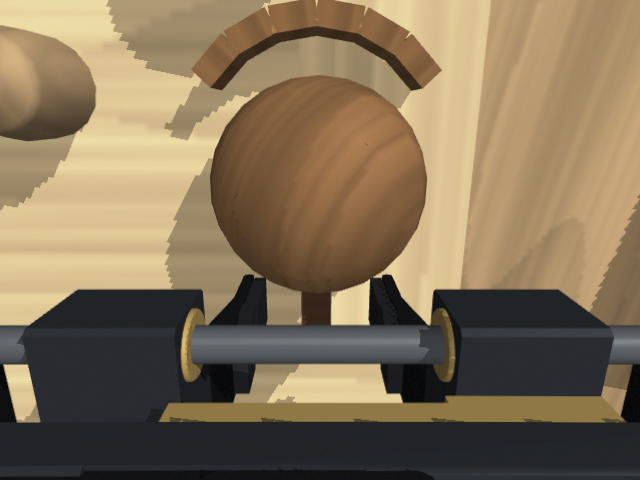

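Emit:
send_rows([
  [0.2, 0, 0, 0, 0, 0, 0],
  [0.16, 0, 0, 0, 0, 0, 0],
  [0, 0, 0, 0, 0, 0, 0],
])

```text
time_s: 15.92
position: [0.6316, 0.066, 0.0321]
tcp_rot: [[-0.201, 0.98, -0.0], [0.98, 0.201, 0.0], [0.0, -0.0, -1.0]]
force: [-0.2, 0.2, -0.4]
opening: 0.5
```

Emit:
send_rows([
  [0.06, 0, 0, 0, 0, 0, 0],
  [0, 0, 0, 0, 0, 0, 0],
])

```text
time_s: 16.18
position: [0.6315, 0.0671, 0.0322]
tcp_rot: [[-0.201, 0.98, -0.0], [0.98, 0.201, 0.0], [0.0, -0.0, -1.0]]
force: [0.2, -2.0, -0.5]
opening: 0.497
```

Emit:
send_rows([
  [0.06, 0, 0, 0, 0, 0, 0],
  [0, 0, 0, 0, 0, 0, 0],
])

```text
time_s: 16.42
position: [0.6313, 0.0686, 0.0322]
tcp_rot: [[-0.201, 0.98, 0.0], [0.98, 0.201, 0.0], [0.0, 0.0, -1.0]]
force: [-0.7, -1.3, 0.2]
opening: 0.506
```

Emit:
send_rows([
  [0.06, 0, 0, 0, 0, 0, 0],
  [0, 0, 0, 0, 0, 0, 0],
])

```text
time_s: 16.68
position: [0.631, 0.0702, 0.0322]
tcp_rot: [[-0.201, 0.98, -0.0], [0.98, 0.201, 0.0], [0.0, 0.0, -1.0]]
force: [-0.8, -0.5, 0.2]
opening: 0.502
```

Emit:
send_rows([
  [0.06, 0, 0, 0, 0, 0, 0],
  [0, 0, 0, 0, 0, 0, 0],
])

```text
time_s: 16.92
position: [0.631, 0.0711, 0.0323]
tcp_rot: [[-0.201, 0.98, 0.0], [0.98, 0.201, -0.001], [-0.001, 0.0, -1.0]]
force: [0.7, -3.4, 0.8]
opening: 0.5
```

Emit:
send_rows([
  [0.05, 0, 0, 0, 0, 0, 0],
  [0, 0, 0, 0, 0, 0, 0],
])

```text
time_s: 17.18
position: [0.6311, 0.0716, 0.0325]
tcp_rot: [[-0.201, 0.98, 0.001], [0.98, 0.201, -0.002], [-0.002, 0.001, -1.0]]
force: [0.8, -5.7, 0.1]
opening: 0.5
```

Emit:
send_rows([
  [0.06, 0, 0, 0, 0, 0, 0],
  [0, 0, 0, 0, 0, 0, 0],
])

```text
time_s: 17.42
position: [0.6312, 0.0721, 0.0328]
tcp_rot: [[-0.202, 0.979, 0.002], [0.979, 0.202, -0.003], [-0.004, 0.001, -1.0]]
force: [-0.1, -7.8, 2.3]
opening: 0.502
```

Emit:
send_rows([
  [0.06, 0, 0, 0, 0, 0, 0],
  [0, 0, 0, 0, 0, 0, 0],
])

```text
time_s: 17.68
position: [0.6314, 0.0726, 0.0332]
tcp_rot: [[-0.202, 0.979, 0.003], [0.979, 0.202, -0.005], [-0.005, 0.002, -1.0]]
force: [0.3, -9.8, 1.8]
opening: 0.499
```

Run:
```python
from h import *
s,c=wristcap(); print(s['time_s'],s['position'],s['force'],b(s['position']))
save(c,'w8.png')
```

```text
17.675 [0.63140934 0.07255915 0.03315658] [ 0.3313062  -9.75190286  1.82007615] [0.06470617 0.00882849]
```

View pics/w8.png

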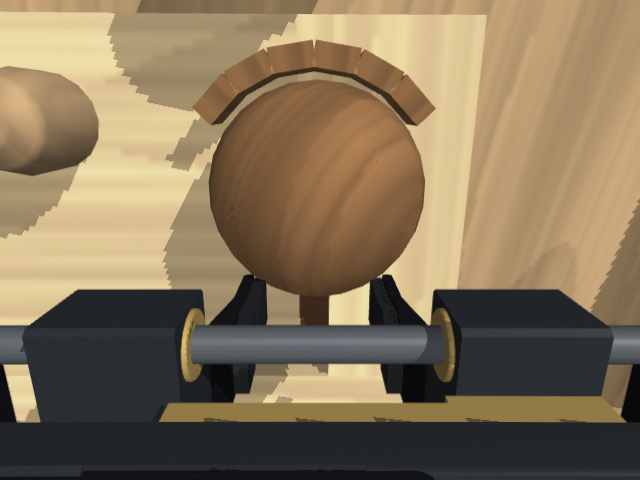

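The former is nested in the rest with an even gap all round, and it stopped firmly at about 10 N. I'll back off and look again.

Emit:
send_rows([
  [-0.3, 0, 0, 0, 0, 0, 0],
  [-0.4, 0, 0, 0, 0, 0, 0],
  [-0.6, 0, 0, 0, 0, 0, 0],
  [-0.6, 0, 0, 0, 0, 0, 0],
  [0, 0, -0.8, 0, 0, 0, 0],
  [-0.4, 0, -0.9, 0, 0, 0, 0],
  [-0.5, 0, -0.9, 0, 0, 0, 0],
  [-0.5, 0, -0.9, 0, 0, 0, 0],
  [0, 0, -0.9, 0, 0, 0, 0],
  [0, 0, -0.9, 0, 0, 0, 0],
  [0, 0, 0, 0, 0, 0, 0],
])

```text
time_s: 19.1
position: [0.6482, -0.0052, 0.1681]
tcp_rot: [[-0.201, 0.98, 0.006], [0.98, 0.201, -0.001], [-0.002, 0.006, -1.0]]
force: [-0.5, 0.1, -0.0]
opening: 0.502
```

Run:
```python
from h import *
s,c=wristcap(); print(s['time_s'],s['position'],s['force'],b(s['position']))
save(c,'w9.png'); c=vision.capture('scene'); save(c,'s9.png')
```

```text
19.1 [ 0.64817591 -0.00517383  0.16812395] [-0.46087196  0.12616611 -0.02931979] [ 0.0654999 -0.0706882]
```

View pics/w9.png

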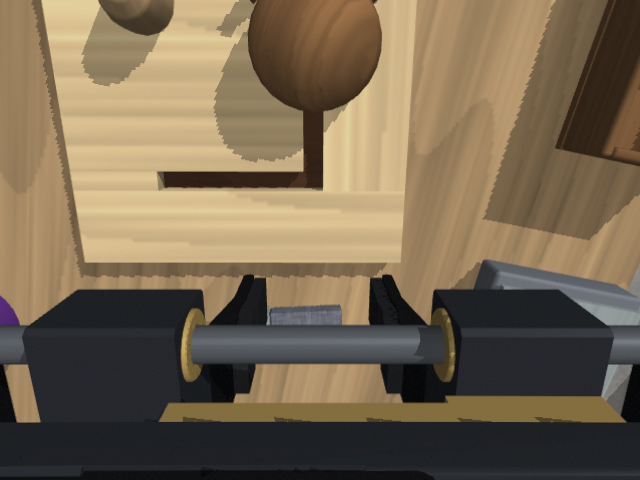

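View pics/s9.png

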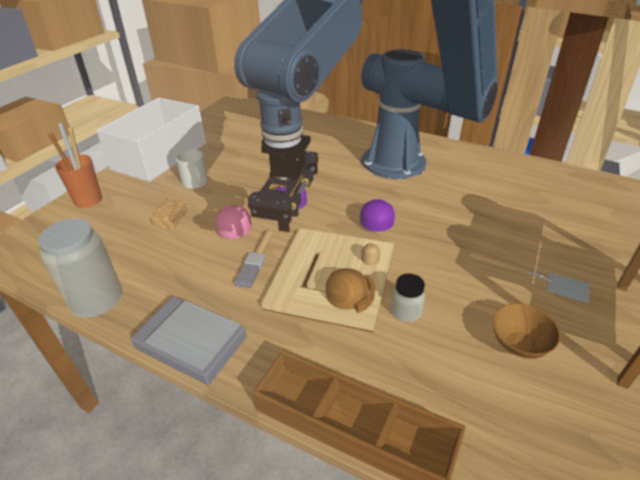

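The wrist view shows the former seated in the rest (centre about (315,43)) with the slot empty behind it. The bystanders look unmoved. One last numeric check.

Run:
```python
from h import *
s,c=wristcap()
for n,p,z in [('fl',(248,43),.046),('fr',(382,43),.046),('fb',(315,111),.041)]:
    print(n,np.round(b(atz(c,p,z)),4))
t=vision.capture('top')
for n,z in [('small_form',.02),('jar',0),('brush',.01),('former',.02)]:
    for r in models.landmark_of('top',n)[:1]: p=atz(t,r['point'],z); print(n,r['confidence'],np.round(p,4),b(p))
a=t['img'][150:270,250:410,::-1]; cv2.imwrite('pics/t9.png',cv2.resize(a,None,fx=5,fy=5,interpolation=2))
```

```text
fl [0.0166 0.05  ]
fr [0.1071 0.0499]
fb [0.0617 0.006 ]
small_form 0.7 [ 0.5865 -0.1372  0.02  ] [-0.02143652 -0.18760581]
jar 0.76 [0.5899 0.255  0.    ] [0.06070336 0.19588076]
brush 0.89 [ 0.595  -0.1364  0.01  ] [-0.0129574  -0.18850039]
former 0.81 [ 0.3593 -0.1707  0.02  ] [-0.25073265 -0.17479315]
```

View pics/t9.png

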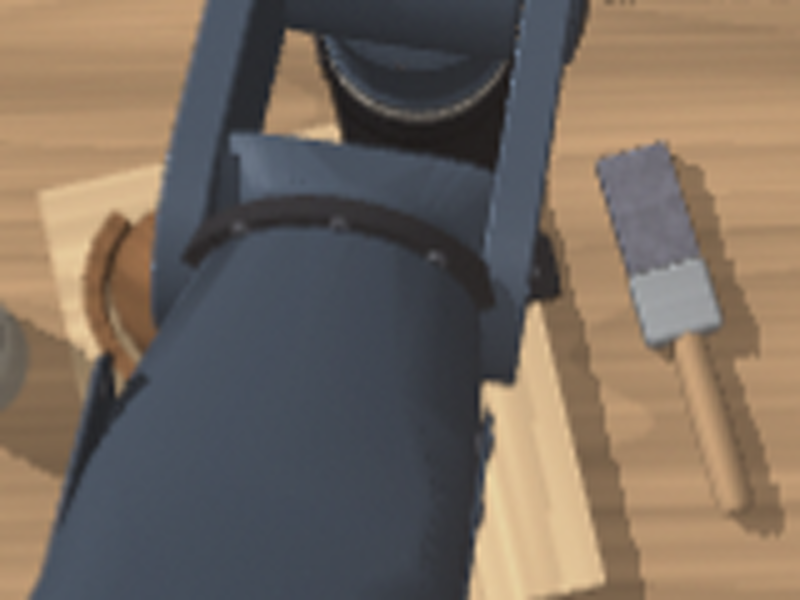

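```bash
python3 -c "
from rig import bot,status
print(status.read_state()['force']); print(bot.hand_in())"
```

```text
[ 0.46234829  0.17457053 -0.12144674]
the job is handed in; nothing more can be done
None
```

The brown former is home at the end of the slot, inside the curved rest, and the job is handed in. I pushed it with two half-open fingers along leg 1 until it stopped at the corner's outer wall (about 4 N). I then went round to the board's -y side and pushed it along leg 2 until it stopped firmly, with force rising steadily to about 10 N. The last step was to back off clear of everything, at about 19 s on the clock.

**Last checks:**
- **Former position:** it measured at about (62, 50–52) mm in the board frame. The slot end's centre is about (63, 50) mm, so they agree within the 2 mm calibration.
- **Fit in the rest:** the gap between former and rest looked even before I backed off, and the slot behind the former is empty.
- **Bystanders:** the jar and brush measured within about 5 mm of their first readings, which is within detection noise. The small form, mug, bowl and spatula look undisturbed in the scene view. The sanding block was not checked separately.
- **Contact:** the wrist force read about 0.5 N with the robot touching nothing.

**Checks that failed:** in the final top view the arm hid the former and the small form. The networks returned other objects for both (a look-alike dome and the brush), so I ignored those two readings.

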